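Find the free throttle butterfly and push it open

ROBOT

A 6-joint arm with a two-finger parallel gripper is mounted at the origin on the work surface. World frame = base frame: x ahead of the robot, y to its left, z up, the work surface at z = 0. Lengths are in m, angles in rad, forces in N, time in s.
With the tool pointing down it reaches from about 0.25 to 0.8 m from the base axis. Payload 8.5 kg.
Tool frame: the origin (TCP) lies at the very end of the fingers, on their centre line; the grasp point (between the pads) lies manip.grip_depth behind it (manip.grip_depth is the distance from the TCP to the grasp point, in m); z points along the fingers, y is the line along which they close (so a half turn about z gives the same grasp; the last joint's range is limited). The gripper opens to 85 mm and grips with 20 to 120 N. Pads are 22 mm wide; open, the fingers measure 114 mm over their backs; the gripper's body (76 mm by 85 mm) begins 54 mm behind the grasp point. The pads swing forward as they close: fully open they stand 13 mm farther back than shut.
Start: joints at [-1.261, 0.238, -0.013, 1.319, 0, 1.571], TCP at [0.16, -0.5, 0.231] pointing down, gripper open.
Joint ranges: [-2.66, 2.66], [-1.03, 1.9], [-1.14, 1.46], [-1.82, 2.27], [-1.45, 1.34], [-3.14, 3.14]. Speed limits (rad/s): [2.22, 2.22, 2.79, 3.14, 3.14, 3.14].

INTERFACE

Orientations are given as a unit quaternion [w, x, y, z].
In Python, from rig import telemetry, imaging, order, manip gives the robot as it stands.
- The arm moves only by the tool play_rows, never from a script. Its argument "series" is one flat list of numbers, 6 for each row, row after row: the shift along the tool's x, y, z each as a share of 100 cm, from -1 to 1, then the turn, a rotation vector about the tool's x, y, z each as a share of 8 degrees, from -1 to 1. In form: [tx, ty, tz, wx, wy, wz, tx, ty, tz, wx, wy, wz, ...]. A call has 1 to 5 rows; each row shifts and turns the commanded pose from where the row before left it, along the tool's axes as they then stand; what a row does not reach is not made up. A row lasts 1/8 s, in which the tool goes at most 62.5 mm and 10.7 degrees, less where a joint would pass 70% of its speed; a pose out of reach is approached as far as the arm can. A call with a number of a shift or a turn outside -1 to 1 is refused whole. A call with a gripper value outside its range is refused whole. "gripper" is the opening, from -1 (shut) to 1 (fully open), set as the call begins (left out, the last holds). The fingers move at their own pace and stop on an object; the grip force is fixed at half the most. Time passes only in rows, so rows that do not move let the fingers close. It gives the time, the measured TCP pose, the force, the opening and the grip force at its end, in the units of the state.
- telemetry.sense(): the state, without advancing time (a new reading comes with each control period).
- imaging.snapshot(name): name is "side" or "top" or "wrist"; returns the picture (400x640x3 uint8, red, green, blue); there is no depth.
- imaging.camera_params(name): a dict with "fov_y" (degrees; the focal length in pixels is half the picture's height over the tangent of half this angle, whatever the lens; pixels are square), "cx", "cy" (the principal point, pixels), "k1" (the pictures are not rectified: a ray, as slopes to the right and down, at radius r is drawn at 1 + k1 r^2 times it, then the intrinsics apply), "R" (3x3) and "t" (3): a world point X has camera coordinates R X + t. Camera axes: x right, y down, z forward; pixel columns grow to the right and rows downward; lengths in m; the calibration is good to about 2 mm. A picture is of the moment at which its call begins: read the wrist's pose just before it. camera_params takes no time and is no camera call; for the wrist camera it gives the pose at the moment of the call.
- order.finish_job(): hands the job in; it is judged then, once.
Trained networks look in the newest picture that a camera, given by its name, has taken for a name from the list of things; names that differ only in an ending like _2 or _b are one class to them, and where a whole thing is asked for, a point or a joint stands for the part that bears it (a point fixed in the world has none). Each returns a list of dicts, best first, with "p" (0 to 1); they miss things now and then, are a little off and sometimes report something else, mostly with a low value. They report only what shows in the picture. A call takes as long as a camera call.
- imaging.spot_in(camera, thing): "position" ([column, row] in pixels, amid what is visible of it).
The state is a dict: "time": time; "joint_positions": joint angles; "dq": joint speeds; "joint_efforts": joint torques, N m; "position": TCP position; "eef_rot": TCP orientation; "force": force on the tool from outside, world axes, zero at the start; "wrist_torque": the same for the moment, N m; "gripper_width": finger opening in m; "grip_force": force on a finger pad.
Only numpy, scipy, OpenCV 4.12 (cv2) and the standard library are available. Lean on these libraries where they do the work, as an engineer would, in place of code of your own. Each camera call takes 0.05 s, during which the arm holds its last target. There are 200 camera calls.

TASK

Three of the four throttle bodies in this bank still have a rubber bung up the bore, wedged under the butterfly; one bore is clear, and its butterfly can be swung. Press with a fingertip, gently, on the half of each butterfly nearer to you until you find the one that rocks, then push that one well open, at least two thirds of its swing, and leave it so. Do not force the blocked ones, do not pick anything up, and leave the other things on the bench where they are.

Things in the scene. Friction and masses are not known exactly. Their poses are not given: they have to be found in the camera images.
- bank: Row of four identical aluminium throttle bodies, mouths up, on a 160 x 510 x 12 mm board fixed to the bench. Origin: centre of the board's underside, on the bench; y along the row, x across it, away from the robot. Bores 76 mm wide (90 outside), rims 87 mm above the bench, all else lower; clear bore is 75 mm deep. Press it nowhere with over 60 N; 5 to 8 N tests a butterfly.
- bore1 (a point): Centre of butterfly 1 (left end, bank y = +165 mm): on its shaft and the bore's axis, 12 mm below the rim, 75 mm above the bench. Fixed to the bank, axes as the bank's. Butterfly: brass disc 74 mm wide, 3 mm thick, on an 8 mm shaft along the bank's y; opens one way only: the half nearer the robot (bank -x) swings down, the far half rises out of the mouth.
- flap1 (a joint): Angle of butterfly 1, rad: 0 shut (level), 1.4 fully open (nearly upright). Free: yields to 1 or 2 N pressed 18 to 22 mm from the shaft on the near half, turns on and stays where left. Blocked: yields 1 to 3 mm there (under 0.2 rad) on the rubber, then stands firm and springs back. The far half never goes down. Which one is free differs each time and cannot be seen.
- bore2 (a point): Centre of butterfly 2 (second from left, bank y = +55 mm): on its shaft and the bore's axis, 12 mm below the rim, 75 mm above the bench. Fixed to the bank, axes as the bank's. Butterfly: brass disc 74 mm wide, 3 mm thick, on an 8 mm shaft along the bank's y; opens one way only: the half nearer the robot (bank -x) swings down, the far half rises out of the mouth.
- flap2 (a joint): Angle of butterfly 2, rad: 0 shut (level), 1.4 fully open (nearly upright). Free: yields to 1 or 2 N pressed 18 to 22 mm from the shaft on the near half, turns on and stays where left. Blocked: yields 1 to 3 mm there (under 0.2 rad) on the rubber, then stands firm and springs back. The far half never goes down. Which one is free differs each time and cannot be seen.
- bore3 (a point): Centre of butterfly 3 (third from left, bank y = -55 mm): on its shaft and the bore's axis, 12 mm below the rim, 75 mm above the bench. Fixed to the bank, axes as the bank's. Butterfly: brass disc 74 mm wide, 3 mm thick, on an 8 mm shaft along the bank's y; opens one way only: the half nearer the robot (bank -x) swings down, the far half rises out of the mouth.
- flap3 (a joint): Angle of butterfly 3, rad: 0 shut (level), 1.4 fully open (nearly upright). Free: yields to 1 or 2 N pressed 18 to 22 mm from the shaft on the near half, turns on and stays where left. Blocked: yields 1 to 3 mm there (under 0.2 rad) on the rubber, then stands firm and springs back. The far half never goes down. Which one is free differs each time and cannot be seen.
- bore4 (a point): Centre of butterfly 4 (right end, bank y = -165 mm): on its shaft and the bore's axis, 12 mm below the rim, 75 mm above the bench. Fixed to the bank, axes as the bank's. Butterfly: brass disc 74 mm wide, 3 mm thick, on an 8 mm shaft along the bank's y; opens one way only: the half nearer the robot (bank -x) swings down, the far half rises out of the mouth.
- flap4 (a joint): Angle of butterfly 4, rad: 0 shut (level), 1.4 fully open (nearly upright). Free: yields to 1 or 2 N pressed 18 to 22 mm from the shaft on the near half, turns on and stays where left. Blocked: yields 1 to 3 mm there (under 0.2 rad) on the rubber, then stands firm and springs back. The far half never goes down. Which one is free differs each time and cannot be seen.
- float_bowl: Bystander: loose open-topped aluminium carburettor float bowl, 58 x 50 x 30 mm. Origin: centre of its underside. To be left where it is (it may shift up to 30 mm).
- slide: Bystander: loose black carburettor slide, 48 mm tall, 62 mm wide at its upper rim. Origin: centre of its underside. To be left where it is (it may shift up to 30 mm).
- jet_pot: Bystander: loose white plastic pot of jets, 52 mm across, 45 mm tall. Origin: centre of its underside. To be left where it is (it may shift up to 30 mm).
- screwdriver: Bystander: loose screwdriver, 180 mm, lying. Origin: about the middle of its underside. To be left where it is (it may shift up to 30 mm).
- socket: Bystander: loose steel socket, 26 mm across, 30 mm tall, standing. Origin: centre of its underside. To be left where it is (it may shift up to 30 mm).
- spray_can: Bystander: loose blue spray can with a red cap, 52 mm across, 165 mm tall. Origin: centre of its underside. To be left where it is (it may shift up to 30 mm).
- spanner: Bystander: loose spanner, 160 mm, lying. Origin: about the middle of its underside. To be left where it is (it may shift up to 30 mm).

How it is judged:
By the outcome, as a careful person would: the job done as asked, in the order asked, and still so for the second after the job is handed in, with the robot touching nothing.
It also fails if it takes over 58 s, if anything falls off the work surface, if the arm or the gripper's body presses on something with over 40 N, if the wrist force passes 120 N, or if a joint passes its speed limit or range.

## Working session

There is one attempt and no reset: what is moved stays moved. The work goes in short steps, Python scripts to look and compute and a tool call to move; the robot and the scene stay as the last step left them, time stands still between calls to the robot, and variables do not carry over. Pictures are saved under pics/ and viewed, at most 10 in all, crops included, and the job is handed in when it is done.

Besides the shell and the picture viewer there is one more tool, called after "Call:" as a command line: name --argument value ..., lists and objects as JSON in quotes. play_rows: Moves the arm, as the interface text tells. Shift numbers are shares of 100 cm and turn numbers shares of 8 degrees, none past 1 either way. Its arguments: {"type":"object","properties":{"series":{"type":"array"},"gripper":{"type":"number"}},"required":["series"]}

```bash
mkdir -p pics; python3 - <<'E'
from rig import telemetry, imaging, manip
import cv2
for n in ("top","side"):
    im=imaging.snapshot(n); cv2.imwrite(f"pics/{n}0.png",im[:,:,::-1])
    c=imaging.camera_params(n); print(n,c)
for i in range(1,5): print(i,imaging.spot_in("top",f"bore{i}")[:4])
s=telemetry.sense();print(s, manip.grip_depth)
E
```

```text
top {'fov_y': 49.621986095337746, 'cx': 316.9093368063124, 'cy': 205.39067838882184, 'k1': -0.07489705376270808, 'R': array([[-0.01690801, -0.9991391 ,  0.03788366],
       [-0.99695061,  0.0139599 , -0.07677631],
       [ 0.07618136, -0.03906627, -0.99632837]]), 't': array([0.0045261 , 0.58788766, 0.7831619 ])}
side {'fov_y': 52.91078520190592, 'cx': 328.77092105833333, 'cy': 198.31943104703933, 'k1': 0.018786584309236104, 'R': array([[ 0.71977726, -0.69384525, -0.0223487 ],
       [-0.45758281, -0.44998294, -0.76689851],
       [ 0.52205235,  0.56222249, -0.64137915]]), 't': array([-0.4201826 ,  0.31891103,  0.44493926])}
1 [{'position': [314.1, 247.2], 'p': 0.6}, {'position': [375.1, 337.3], 'p': 0.46}, {'position': [219.9, 293.9], 'p': 0.18}]
2 [{'position': [314.1, 247.2], 'p': 0.6}, {'position': [375.1, 337.3], 'p': 0.46}, {'position': [219.9, 293.9], 'p': 0.18}]
3 [{'position': [314.1, 247.2], 'p': 0.6}, {'position': [375.1, 337.3], 'p': 0.46}, {'position': [219.9, 293.9], 'p': 0.18}]
4 [{'position': [314.1, 247.2], 'p': 0.6}, {'position': [375.1, 337.3], 'p': 0.46}, {'position': [219.9, 293.9], 'p': 0.18}]
{'time': 0.3, 'joint_positions': array([-1.26101303e+00,  2.38458903e-01, -1.37250289e-02,  1.31920341e+00,
        5.12839596e-06,  1.57079681e+00]), 'dq': array([-0.00099321, -0.00130248,  0.00125626, -0.00018307,  0.00058978,
       -0.0001595 ]), 'joint_efforts': array([-1.08136035e-03, -5.38136923e+01,  3.46248686e+01,  1.00434950e-02,
       -3.88892954e-05, -9.25588949e-06]), 'position': array([ 0.16000217, -0.49986325,  0.23105261]), 'eef_rot': array([-2.92366719e-04,  9.88028246e-01,  1.54272800e-01, -4.30556289e-05]), 'force': array([ 0.34530961, -0.0442174 ,  0.41545506]), 'wrist_torque': array([ 0.01633866, -0.01393462,  0.00865167]), 'grip_force': 0.0, 'gripper_width': 0.08548948479788754} 0.0187
```

View pics/top0.png

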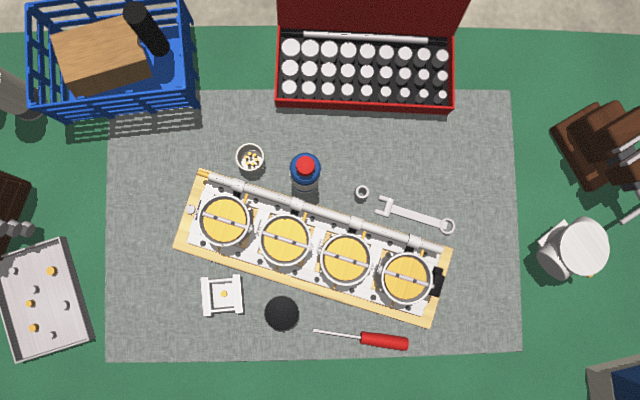

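View pics/side0.png

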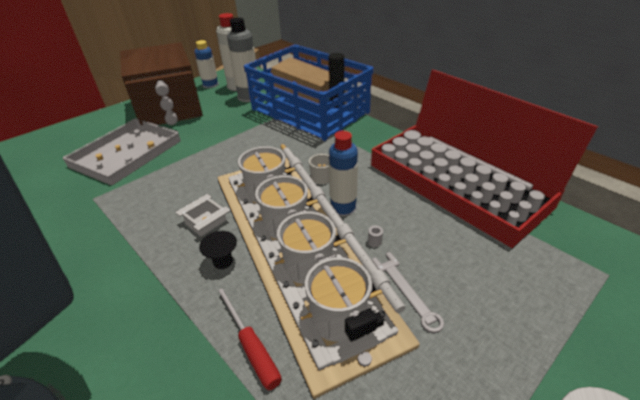

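The top view shows butterflies 1–4 at about (224,220), (285,240), (346,259) and (408,278). The spray can stands behind the bank at (305,168). The side view confirms the layout, and the path above the bank is open. Next I'll measure the bank.

```bash
cat > h.py <<'E'
import numpy as np, cv2
from rig import telemetry, imaging
from scipy.spatial.transform import Rotation as Ro
from scipy.optimize import least_squares
def proj(c,X):
    p=np.atleast_2d(X)@c["R"].T+c["t"]; s=p[:,:2]/p[:,2:]
    s=s*(1+c["k1"]*(s**2).sum(1,keepdims=True)); f=200/np.tan(np.radians(c["fov_y"]/2))
    return s*f+[c["cx"],c["cy"]]
def unproj(c,uv,z):
    return least_squares(lambda q:(proj(c,[q[0],q[1],z])[0]-uv),[.45,0]).x
def tool(): 
    s=telemetry.sense(); q=s["eef_rot"]; return s,Ro.from_quat(q[[1,2,3,0]])
E
python3 - <<'E'
from h import *
c=imaging.camera_params("top"); im=cv2.imread("pics/top0.png"); hsv=cv2.cvtColor(im,cv2.COLOR_BGR2HSV)
P=[]
for g in [(224,220),(285,240),(346,259),(408,278)]:
    g=np.array(g,float)
    for _ in range(4):
        m=np.zeros(im.shape[:2],np.uint8); cv2.circle(m,tuple(int(round(v)) for v in g),25,255,-1)
        m&=cv2.inRange(hsv,(18,90,90),(32,255,255))
        pts=np.argwhere(m)[:,::-1].astype(np.int32)
        h=cv2.convexHull(pts); M=cv2.moments(h); g=np.array([M["m10"]/M["m00"],M["m01"]/M["m00"]])
    w=unproj(c,g,.0765); P.append(w); print(g,cv2.contourArea(h),w)
P=np.array(P); print(np.linalg.norm(np.diff(P,axis=0),axis=1))
y=np.array([.165,.055,-.055,-.165]); o=P.mean(0); d=(y[:,None]*(P-o)).sum(0); d/=np.linalg.norm(d)
yaw=np.arctan2(-d[0],d[1]); print("origin",o,"yaw deg",np.degrees(yaw))
x=np.array([d[1],-d[0]])
for k in y: print("bore",o+d*k,"press",o+d*k-.02*x)
print("can cap",unproj(c,(305,165),.165)); s,R=tool(); print(R.as_matrix().round(3))
E
```

```text
[224.25621891 219.89481166] 1407.0 [0.56091309 0.15787685]
[284.55661488 239.21716102] 1416.0 [0.52608253 0.0543306 ]
[344.92315116 258.34443238] 1381.5 [ 0.49134358 -0.04932128]
[405.11115279 277.38984746] 1333.0 [ 0.45616867 -0.15366302]
[0.10924739 0.10931837 0.11011118]
origin [0.50862697 0.00230579] yaw deg -18.57795177392278
bore [0.56119507 0.15870782] press [0.54223725 0.16507971]
bore [0.52614967 0.0544398 ] press [0.50719185 0.06081169]
bore [ 0.49110427 -0.04982822] press [ 0.47214644 -0.04345633]
bore [ 0.45605886 -0.15409624] press [ 0.43710104 -0.14772435]
can cap [0.63972357 0.01834478]
[[ 0.952  0.305 -0.   ]
 [ 0.305 -0.952  0.001]
 [ 0.    -0.001 -1.   ]]
```

Call:
play_rows --series '[0, 0, 0, 0, 0, 0.91, 0, 0, 0, 0, 0, 0.91, 0, 0, 0, 0, 0, 0.91, 0, 0, 0, 0, 0, 0.91, 0, 0, 0, 0, 0, 0.91]' --gripper -1

```text
time: 0.92
position: [0.16, -0.4999, 0.2312]
eef_rot: [-0.0, 0.986, -0.164, -0.0]
force: [-0.2, 0.9, 0.3]
gripper_width: -0.0002
grip_force: 0.0
```

```bash
cat >> h.py <<'E'
O=np.array([.50863,.00231]); YAW=np.radians(-18.58); Y4=[.165,.055,-.055,-.165]
BX=np.array([np.cos(YAW),np.sin(YAW)]); BY=np.array([-BX[1],BX[0]])
def go(i,z,off=-.02):
    s,R=tool(); w=np.r_[O+BY*Y4[i-1]+off*BX,z]; 
    print("t",s["time"],"pos",s["position"].round(4),"F",s["force"].round(2),"w",s["gripper_width"].round(4))
    tx=np.r_[BX,0]; tgt=Ro.from_matrix(np.c_[tx,np.cross([0,0,-1],tx),[0,0,-1]])
    print("shift tool",R.inv().apply(w-s["position"]).round(4),"turn/8deg",((R.inv()*tgt).as_rotvec(degrees=True)/8).round(3))
E
python3 -c "
from h import *
go(4,.2)"
```

```text
Traceback (most recent call last):
  File "h.py", line 17, in go
    print("t",s["time"],"pos",s["position"].round(4),"F",s["force"].round(2),"w",s["gripper_width"].round(4))
                                                                                 ^^^^^^^^^^^^^^^^^^^^^^^^
AttributeError: 'float' object has no attribute 'round'
```

```bash
sed -i 's/s\["gripper_width"\].round(4)/round(s["gripper_width"],4)/' h.py
python3 -c "
from h import *
go(4,.2)"
```

```text
t 0.925 pos [ 0.16   -0.4999  0.2312] F [-0.19  0.88  0.3 ] w -0.0002
shift tool [ 0.1481 -0.4229  0.0313] turn/8deg [-0.001  0.001 -0.039]
```

Call:
play_rows --series '[0.015, -0.042, 0, 0, 0, -0.04, 0.015, -0.042, 0, 0, 0, 0, 0.015, -0.042, 0, 0, 0, 0, 0.015, -0.042, 0, 0, 0, 0, 0.015, -0.042, 0, 0, 0, 0]'

```text
time: 1.55
position: [0.2981, -0.3232, 0.2314]
eef_rot: [0.0, 0.987, -0.159, 0.0]
force: [0.9, -0.2, 0.4]
gripper_width: 0.0002
grip_force: 0.0
```

Call:
play_rows --series '[0.015, -0.042, 0.008, 0, 0, 0, 0.015, -0.042, 0.008, 0, 0, 0, 0.015, -0.042, 0.008, 0, 0, 0, 0.015, -0.042, 0.008, 0, 0, 0, 0.013, -0.044, 0, 0, 0, 0]'

```text
time: 2.17
position: [0.4339, -0.1447, 0.1988]
eef_rot: [-0.0, 0.987, -0.159, -0.0]
force: [1.2, -1.8, -0.2]
gripper_width: 0.0006
grip_force: 0.0
```

Call:
play_rows --series '[0, 0, 0, 0, 0, 0, 0, 0, 0, 0, 0, 0]'

```text
time: 2.42
position: [0.4332, -0.1461, 0.1992]
eef_rot: [0.0, 0.987, -0.159, -0.0]
force: [0.0, -0.3, -0.3]
gripper_width: -0.0002
grip_force: 0.0
```

```bash
python3 -c "
from h import *
go(4,.1)
c=imaging.camera_params('wrist'); im=imaging.snapshot('wrist')[:,:,::-1].copy()
a=np.linspace(0,2*np.pi,60)
for y in Y4:
  q=O+BY*y
  for r,z in((.045,.087),(.037,.0765)):
    P=np.c_[q[0]+r*np.cos(a),q[1]+r*np.sin(a),0*a+z]
    if (P@c['R'].T+c['t'])[:,2].min()>.03: cv2.polylines(im,[proj(c,P).astype(np.int32)],True,(0,0,255),1)
cv2.imwrite('pics/w1.png',im)"
```

```text
t 2.425 pos [ 0.4332 -0.1461  0.1992] F [ 0.04 -0.31 -0.31] w -0.0002
shift tool [0.0042 0.0003 0.0992] turn/8deg [0.002 0.003 0.032]
```

View pics/w1.png

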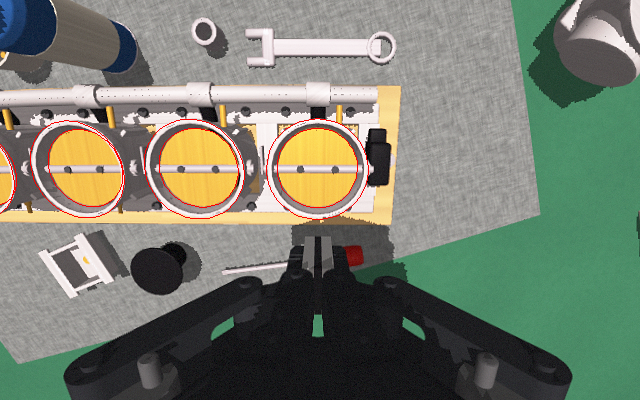

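The wrist overlay fits the rims and discs within 1–2 px (bore 4 centre at about (318,169)), so the pose is good. Descending on butterfly 4.

Call:
play_rows --series '[0.004, 0, 0.035, 0, 0, 0.03, 0, 0, 0.035, 0, 0, 0, 0, 0, 0.034, 0, 0, 0, 0, 0, 0.01, 0, 0, 0, 0, 0, 0, 0, 0, 0]'

```text
time: 3.1
position: [0.4369, -0.1479, 0.0855]
eef_rot: [-0.0, 0.987, -0.162, -0.0]
force: [0.7, -0.4, 0.5]
gripper_width: -0.0003
grip_force: 0.0
```

```bash
python3 -c "
from h import *
go(4,.0765)"
```

```text
t 3.1 pos [ 0.4369 -0.1479  0.0855] F [ 0.68 -0.41  0.48] w -0.0003
shift tool [ 0.0001 -0.0003  0.009 ] turn/8deg [-0.     0.004 -0.009]
```

Call:
play_rows --series '[0, 0, 0.004, 0, 0, 0, 0, 0, 0.003, 0, 0, 0, 0, 0, 0.001, 0, 0, 0, 0, 0, 0, 0, 0, 0]'

```text
time: 3.6
position: [0.4373, -0.1473, 0.0774]
eef_rot: [-0.0, 0.987, -0.161, 0.0]
force: [-0.3, 0.8, 0.4]
gripper_width: -0.0002
grip_force: 0.0
```

Call:
play_rows --series '[0, 0, 0.001, 0, 0, 0, 0, 0, 0, 0, 0, 0]'

```text
time: 3.85
position: [0.4373, -0.1473, 0.0763]
eef_rot: [-0.0, 0.987, -0.161, 0.0]
force: [0.5, -0.1, 0.7]
gripper_width: 0.0003
grip_force: 0.0
```

Call:
play_rows --series '[0, 0, 0.001, 0, 0, 0, 0, 0, 0, 0, 0, 0]'

```text
time: 4.1
position: [0.4373, -0.1473, 0.0755]
eef_rot: [-0.0, 0.987, -0.161, 0.0]
force: [-1.3, 0.9, 4.0]
gripper_width: 0.0002
grip_force: 2.2
```

Call:
play_rows --series '[0, 0, 0.001, 0, 0, 0, 0, 0, 0, 0, 0, 0]'

```text
time: 4.35
position: [0.4373, -0.1473, 0.0748]
eef_rot: [-0.0, 0.987, -0.161, 0.0]
force: [-1.9, 1.8, 9.6]
gripper_width: 0.0001
grip_force: 4.9
```

Butterfly 4 stands firm: 9.6 N at 1.5 mm of yield, so it is blocked. On to 3.

Call:
play_rows --series '[0, 0, -0.028, 0, 0, 0, 0, -0.055, 0, 0, 0, 0, 0, -0.055, 0, 0, 0, 0, 0, 0, 0, 0, 0, 0, 0, 0, 0.012, 0, 0, 0]'

```text
time: 4.97
position: [0.455, -0.0998, 0.0916]
eef_rot: [-0.024, 0.992, -0.123, 0.003]
force: [1.0, 0.9, 0.0]
gripper_width: -0.0002
grip_force: 0.0
```

```bash
python3 -c "
from h import *
go(3,.0775)"
```

```text
t 4.975 pos [ 0.455  -0.0998  0.0916] F [0.96 0.95 0.03] w -0.0002
shift tool [ 0.0028 -0.0581  0.0169] turn/8deg [-0.342  0.01   0.557]
```

The move was curtailed and the tool turned a little, so I'll raise it, correct it and take smaller rows.

Call:
play_rows --series '[0, 0, -0.02, 0, 0, 0, 0, -0.018, 0, -0.17, 0, 0.28, 0, -0.02, 0, -0.17, 0, 0.28, 0, -0.02, 0, 0, 0, 0, 0, 0, 0, 0, 0, 0]'

```text
time: 5.6
position: [0.4542, -0.0998, 0.1139]
eef_rot: [-0.024, 0.992, -0.123, 0.001]
force: [0.7, 0.3, 0.9]
gripper_width: -0.0
grip_force: 0.0
```

```bash
python3 -c "
from h import *
go(3,.0775)"
```

```text
t 5.6 pos [ 0.4542 -0.0998  0.1139] F [0.67 0.25 0.93] w -0.0
shift tool [ 0.0038 -0.0572  0.0392] turn/8deg [-0.346  0.046  0.55 ]
```

```bash
python3 -c "
from h import *
s=telemetry.sense(); print(s['joint_positions'].round(3),s['joint_efforts'].round(2),s['dq'].round(3))
im=imaging.snapshot('side'); cv2.imwrite('pics/s2.png',im[:,:,::-1])"
```

```text
[-0.248  0.213 -0.364  0.998  0.049  3.141] [  0.   -47.9   30.68   0.06   0.3    0.  ] [-0.001  0.001  0.002  0.003 -0.009 -0.   ]
```

View pics/s2.png

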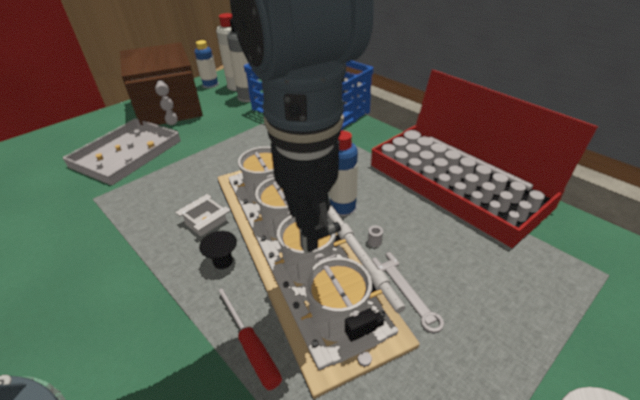

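The tool has moved to (0.454,-0.100) between bores 4 and 3, and nothing else has been touched. Joint 6 is at its limit (3.141), so I'll lift and turn the tool half a turn back.

Call:
play_rows --series '[0, 0, -0.03, 0, 0, -1, 0, 0, -0.02, 0, 0, -1, 0, 0, 0, 0, 0, -1, 0, 0, 0, 0, 0, -1, 0, 0, 0, 0, 0, -1]'

```text
time: 6.28
position: [0.4538, -0.1025, 0.1641]
eef_rot: [-0.022, 0.974, 0.225, 0.009]
force: [1.1, 0.6, 0.3]
gripper_width: 0.0003
grip_force: 0.0
```

Call:
play_rows --series '[0, 0, 0, 0, 0, -1, 0, 0, 0, 0, 0, -1, 0, 0, 0, 0, 0, -1, 0, 0, 0, 0, 0, -1, 0, 0, 0, 0, 0, -1]'

```text
time: 6.9
position: [0.4538, -0.1025, 0.164]
eef_rot: [-0.018, 0.838, 0.545, 0.016]
force: [-0.1, 1.3, -0.9]
gripper_width: 0.0001
grip_force: 0.0
```

Call:
play_rows --series '[0, 0, 0, 0, 0, -1, 0, 0, 0, 0, 0, -1, 0, 0, 0, 0, 0, -1, 0, 0, 0, 0, 0, -1, 0, 0, 0, 0, 0, -1]'

```text
time: 7.52
position: [0.4538, -0.1025, 0.164]
eef_rot: [-0.011, 0.601, 0.799, 0.021]
force: [-0.0, 0.6, -0.5]
gripper_width: -0.0001
grip_force: 0.0
```

Call:
play_rows --series '[0, 0, 0, 0, 0, -1, 0, 0, 0, 0, 0, -1, 0, 0, 0, 0, 0, -1, 0, 0, 0, 0, 0, -1, 0, 0, 0, 0, 0, -1]'

```text
time: 8.15
position: [0.4538, -0.1025, 0.164]
eef_rot: [-0.003, 0.292, 0.956, 0.024]
force: [-0.2, 0.3, -0.1]
gripper_width: -0.0002
grip_force: 0.0
```

Call:
play_rows --series '[0, 0, 0, 0, 0, -1, 0, 0, 0, 0, 0, -0.95, 0, 0, 0, 0, 0, 0, 0, 0, 0, 0, 0, 0]'

```text
time: 8.65
position: [0.4537, -0.1026, 0.1641]
eef_rot: [-0.0, 0.163, 0.986, 0.024]
force: [0.0, 0.1, 0.3]
gripper_width: 0.0
grip_force: 0.0
```

```bash
sed -i 's/tx=np.r_\[BX,0\]/tx=-np.r_[BX,0]/' h.py; python3 -c "
from h import *
print(telemetry.sense()['joint_positions'].round(3))
go(3,.0845)"
```

```text
[-0.254  0.174 -0.275  1.126  0.048  0.074]
t 8.65 pos [ 0.4537 -0.1026  0.1641] F [0.03 0.11 0.34] w 0.0
shift tool [0.001  0.058  0.0824] turn/8deg [ 0.341 -0.058 -0.024]
```

Call:
play_rows --series '[0, 0, 0, 0.341, -0.058, -0.024, 0.001, 0.031, 0.02, 0, 0, 0, 0, 0.031, 0.02, 0, 0, 0, 0, 0, 0.02, 0, 0, 0, 0, 0, 0.01, 0, 0, 0]'

```text
time: 9.28
position: [0.472, -0.0431, 0.0932]
eef_rot: [-0.001, 0.161, 0.987, -0.0]
force: [-0.5, 0.2, 0.0]
gripper_width: 0.0001
grip_force: 0.0
```

```bash
python3 -c "
from h import *
go(3,.0775)"
```

```text
t 9.275 pos [ 0.472  -0.0431  0.0932] F [-0.45  0.23  0.03] w 0.0001
shift tool [-0.0003 -0.0003  0.0157] turn/8deg [-0.002 -0.007  0.013]
```

Call:
play_rows --series '[0, 0, 0.009, 0, 0, 0, 0, 0, 0.006, 0, 0, 0, 0, 0, 0, 0, 0, 0]'

```text
time: 9.65
position: [0.4724, -0.0438, 0.0791]
eef_rot: [0.0, 0.16, 0.987, 0.0]
force: [-0.6, -0.7, -0.5]
gripper_width: 0.0002
grip_force: 0.0
```

Call:
play_rows --series '[0, 0, 0.001, 0, 0, 0, 0, 0, 0.001, 0, 0, 0, 0, 0, 0, 0, 0, 0]'

```text
time: 10.02
position: [0.4726, -0.0435, 0.0773]
eef_rot: [0.0, 0.16, 0.987, 0.0]
force: [0.6, -0.4, -0.6]
gripper_width: 0.0001
grip_force: 0.0
```

Call:
play_rows --series '[0, 0, 0.001, 0, 0, 0, 0, 0, 0, 0, 0, 0]'

```text
time: 10.28
position: [0.4725, -0.0435, 0.0762]
eef_rot: [0.0, 0.16, 0.987, 0.0]
force: [-0.3, -0.2, 1.0]
gripper_width: 0.0003
grip_force: 0.1
```

Call:
play_rows --series '[0, 0, 0.001, 0, 0, 0, 0, 0, 0, 0, 0, 0]'

```text
time: 10.52
position: [0.4725, -0.0435, 0.0754]
eef_rot: [0.0, 0.16, 0.987, 0.0]
force: [-1.8, 0.1, 4.5]
gripper_width: 0.0001
grip_force: 2.6
```

Call:
play_rows --series '[0, 0, 0.001, 0, 0, 0, 0, 0, 0, 0, 0, 0]'

```text
time: 10.78
position: [0.4725, -0.0435, 0.0748]
eef_rot: [0.0, 0.16, 0.987, 0.0]
force: [-4.3, -0.1, 10.4]
gripper_width: -0.0
grip_force: 5.2
```

Butterfly 3 is blocked too (10.4 N at 1.4 mm). On to 2.

Call:
play_rows --series '[0, 0, -0.027, 0, 0, 0, 0, 0.036, 0, 0, 0, 0, 0, 0.037, 0, 0, 0, 0, 0, 0.037, 0, 0, 0, 0, 0, 0, 0, 0, 0, 0]'

```text
time: 11.4
position: [0.5078, 0.0627, 0.101]
eef_rot: [0.0, 0.159, 0.987, 0.0]
force: [-0.7, -0.2, -0.4]
gripper_width: 0.0005
grip_force: 0.0
```

```bash
python3 -c "
from h import *
go(2,.0775)"
```

```text
t 11.4 pos [0.5078 0.0627 0.101 ] F [-0.74 -0.22 -0.42] w 0.0005
shift tool [ 0.     -0.002   0.0235] turn/8deg [0.003 0.003 0.04 ]
```

Call:
play_rows --series '[0, 0, 0.012, 0, 0, 0, 0, 0, 0.009, 0, 0, 0, 0, 0, 0.002, 0, 0, 0, 0, 0, 0, 0, 0, 0]'

```text
time: 11.9
position: [0.507, 0.0603, 0.078]
eef_rot: [-0.0, 0.161, 0.987, -0.0]
force: [-0.2, -0.3, -0.1]
gripper_width: 0.0005
grip_force: 0.0
```

Call:
play_rows --series '[0, 0, 0.001, 0, 0, 0, 0, 0, 0, 0, 0, 0]'

```text
time: 12.15
position: [0.5074, 0.0608, 0.0774]
eef_rot: [0.0, 0.16, 0.987, 0.0]
force: [0.6, 0.7, 1.3]
gripper_width: 0.0002
grip_force: 0.0
```

Call:
play_rows --series '[0, 0, 0.001, 0, 0, 0, 0, 0, 0, 0, 0, 0]'

```text
time: 12.4
position: [0.5073, 0.0609, 0.0762]
eef_rot: [0.0, 0.16, 0.987, 0.0]
force: [-0.1, -0.2, -0.4]
gripper_width: -0.0003
grip_force: 0.1
```

Call:
play_rows --series '[0, 0, 0.001, 0, 0, 0, 0, 0, 0, 0, 0, 0]'

```text
time: 12.65
position: [0.5073, 0.0609, 0.0754]
eef_rot: [0.0, 0.16, 0.987, 0.0]
force: [-0.9, 0.0, 3.6]
gripper_width: -0.0004
grip_force: 2.4
```

Call:
play_rows --series '[0, 0, 0.001, 0, 0, 0, 0, 0, 0, 0, 0, 0]'

```text
time: 12.9
position: [0.5074, 0.0609, 0.0748]
eef_rot: [0.0, 0.16, 0.987, 0.0]
force: [-2.4, 0.2, 8.8]
gripper_width: 0.0004
grip_force: 4.9
```

Butterfly 2 is blocked as well (8.8 N). On to 1.

Call:
play_rows --series '[0, 0, -0.027, 0, 0, 0, 0, 0.036, 0, 0, 0, 0, 0, 0.037, 0, 0, 0, 0, 0, 0.037, 0, 0, 0, 0, 0, 0, 0, 0, 0, 0]'

```text
time: 13.52
position: [0.5426, 0.1673, 0.1008]
eef_rot: [0.0, 0.159, 0.987, 0.0]
force: [0.6, -0.4, -0.2]
gripper_width: 0.0002
grip_force: 0.0
```

```bash
python3 -c "
from h import *
go(1,.0775)"
```

```text
t 13.525 pos [0.5426 0.1673 0.1008] F [ 0.61 -0.42 -0.23] w 0.0002
shift tool [-0.0004 -0.0022  0.0233] turn/8deg [0.004 0.003 0.038]
```

Call:
play_rows --series '[0, 0, 0.012, 0, 0, 0, 0, 0, 0.009, 0, 0, 0, 0, 0, 0.002, 0, 0, 0, 0, 0, 0, 0, 0, 0]'

```text
time: 14.02
position: [0.5418, 0.1647, 0.078]
eef_rot: [-0.0, 0.16, 0.987, -0.0]
force: [-0.4, -0.6, -0.4]
gripper_width: -0.0002
grip_force: 0.0
```

Call:
play_rows --series '[0, 0, 0.002, 0, 0, 0, 0, 0, 0, 0, 0, 0]'

```text
time: 14.28
position: [0.5421, 0.1652, 0.0763]
eef_rot: [0.0, 0.16, 0.987, 0.0]
force: [0.0, -0.6, 0.1]
gripper_width: 0.0001
grip_force: 0.0
```

Call:
play_rows --series '[0, 0, 0.001, 0, 0, 0, 0, 0, 0, 0, 0, 0]'

```text
time: 14.52
position: [0.5421, 0.1652, 0.0753]
eef_rot: [0.0, 0.16, 0.987, 0.0]
force: [-0.5, -0.2, 0.3]
gripper_width: -0.0001
grip_force: 0.2
```

Call:
play_rows --series '[0, 0, 0.001, 0, 0, 0, 0, 0, 0, 0, 0, 0]'

```text
time: 14.78
position: [0.542, 0.1652, 0.0741]
eef_rot: [0.0, 0.16, 0.987, 0.0]
force: [0.2, -0.4, 0.2]
gripper_width: -0.0002
grip_force: 0.1
```

Butterfly 1 gives way with almost no force, so it is the free one. Pushing it open.

Call:
play_rows --series '[0, 0, 0.002, 0, 0, 0, 0, 0, 0.002, 0, 0, 0, 0, 0, 0.002, 0, 0, 0, 0, 0, 0, 0, 0, 0]'

```text
time: 15.28
position: [0.5417, 0.1652, 0.0679]
eef_rot: [-0.0, 0.16, 0.987, -0.0]
force: [-0.3, -0.1, -0.7]
gripper_width: -0.0001
grip_force: 0.0
```

Call:
play_rows --series '[0, 0, 0.003, 0, 0, 0, 0, 0, 0.003, 0, 0, 0, 0, 0, 0.003, 0, 0, 0, 0, 0, 0, 0, 0, 0]'

```text
time: 15.78
position: [0.5418, 0.1651, 0.0588]
eef_rot: [-0.0, 0.16, 0.987, -0.0]
force: [-0.2, -0.5, 0.4]
gripper_width: -0.0003
grip_force: 0.0
```

Call:
play_rows --series '[0, 0, 0.003, 0, 0, 0, 0, 0, 0.003, 0, 0, 0, 0, 0, 0.002, 0, 0, 0, 0, 0, 0, 0, 0, 0]'

```text
time: 16.27
position: [0.5419, 0.1652, 0.051]
eef_rot: [-0.0, 0.16, 0.987, -0.0]
force: [-0.4, -0.9, 0.6]
gripper_width: 0.0001
grip_force: 0.0
```

```bash
python3 -c "
from h import *
go(1,.0475)
im=imaging.snapshot('side'); cv2.imwrite('pics/s3.png',cv2.resize(im[80:260,160:400,::-1],None,fx=3,fy=3))"
```

```text
t 16.275 pos [0.5419 0.1652 0.051 ] F [-0.4  -0.94  0.61] w 0.0001
shift tool [-0.0004  0.      0.0035] turn/8deg [-0.001  0.     0.019]
```

View pics/s3.png

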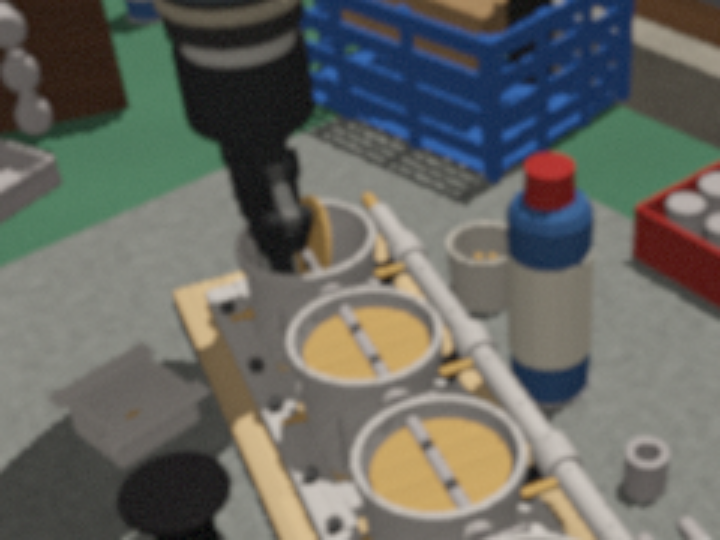

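Butterfly 1's far half (crop (318,235)) now stands nearly upright out of the mouth. I'll back off 2 mm toward the robot and lift away.

Call:
play_rows --series '[0.002, 0, 0, 0, 0, 0, 0, 0, -0.015, 0, 0, 0, 0, 0, -0.03, 0, 0, 0, 0, 0, -0.04, 0, 0, 0, 0, 0, -0.04, 0, 0, 0]'

```text
time: 16.95
position: [0.5401, 0.1658, 0.1786]
eef_rot: [0.001, 0.16, 0.987, 0.0]
force: [1.2, 0.8, -0.2]
gripper_width: -0.0
grip_force: 0.0
```

Call:
play_rows --series '[0.04, 0, -0.02, 0, 0, 0, 0.04, 0, 0, 0, 0, 0, 0.04, 0, 0, 0, 0, 0, 0, 0, 0, 0, 0, 0]'

```text
time: 17.45
position: [0.4242, 0.2042, 0.1977]
eef_rot: [0.001, 0.159, 0.987, 0.0]
force: [1.0, 0.3, -0.0]
gripper_width: 0.0
grip_force: 0.0
```

```bash
python3 -c "
from h import *
im=imaging.snapshot('side'); cv2.imwrite('pics/s4.png',cv2.resize(im[80:260,160:400,::-1],None,fx=3,fy=3))
print(telemetry.sense()['force'])"
```

```text
[ 0.21807962 -0.51674867  0.09584218]
```

View pics/s4.png

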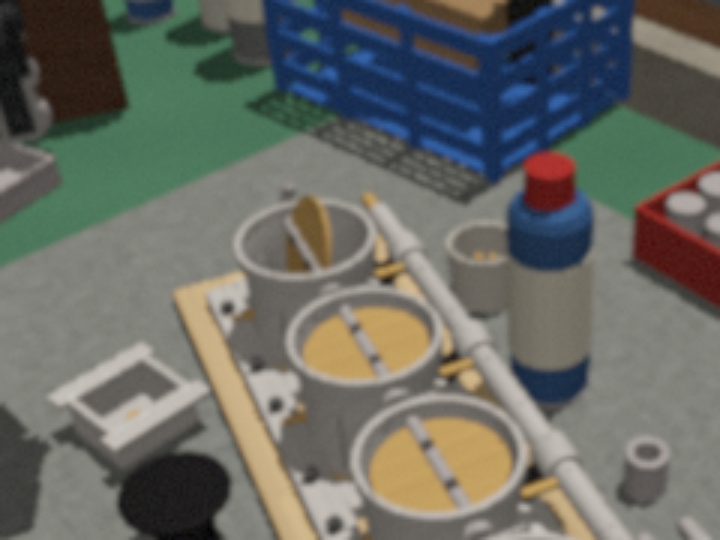

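Butterfly 1 stays open with its top edge at crop (312,197), the others are shut and the bystanders are in place. I'll check the angle before handing in.

```bash
python3 -c "
from h import *
c=imaging.camera_params('side'); q=O+BY*.165
for t in (.8,.93,1.1,1.25,1.4):
  print(t,((proj(c,np.r_[q+BX*.037*np.cos(t),.075+.037*np.sin(t)])[0]-[160,80])*3).round(1))"
```

```text
0.8 [341.3 206.7]
0.93 [335.3 204. ]
1.1 [326.7 201.6]
1.25 [318.6 200.8]
1.4 [310.1 201.1]
```

The top edge matches an angle of roughly 1.2–1.4 rad, well past two thirds (0.93 rad).

```bash
python3 -c "
from rig import order
print(order.finish_job())"
```

```text
the job is handed in; nothing more can be done
None
```

Butterfly 1 (left end) was the free one; I left it about 1.2–1.4 rad open, past the two-thirds mark. Butterflies 2, 3 and 4 stood firm at 9–10 N, slightly over the 5–8 N test force; the job is handed in.

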